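Unlock and lift the clip of a packed bento box

TASK

The packed bento box is shut by a clip at its front, which a safety slide on the lid holds down. Press the slide's ribbed button just enough to free it, slide it all the way to the left (seen from the box's front) until it stays open, then lift the clip by its thumb lip right up, so that it stands upright by itself. Be gentle: never jam the button down, never force the slide or pry the clip while it is still locked, and leave everything else on the bench where it is.

Things in the scene. Friction and masses are not known exactly. Their poses are not given: they have to be found in the camera images.
- bento: Packed pink bento box, firm on the bench. Origin: centre of its underside; x from the front (clip) to the back, y left, z up. Tub 122 (x) x 182 (y) mm under a cap lid 130 x 190 mm whose flat top is 62 mm up when right down. Depending on the packing, the lid with clip and slide rides 0 to 8 mm HIGHER than that: not measured, to be felt or seen. The lid does not give when pressed.
- slide_ref (a point): Centre of the safety slide's foot, on the lid's front left, axes as the bento's, given for lid right down and slide locked (really 0 to 8 mm higher). White frame 34 x 34 mm, 9 mm high, between rails 39 mm apart, 6 mm high, along y; it carries the button. Its nose reaches 8 mm to the right over the clip and holds it down. The small plastic breaks if jammed or forced (keep well under 20 N there).
- button_ref (a point): Centre of the top of the slide's ribbed press-button, same convention (really 0 to 8 mm higher). 21 (x) x 25 (y) mm, 15.5 mm above the lid's top, 6.5 mm above the frame. Sprung: gives from 2 N, 1.5 N more per mm. Unpressed, the slide is blocked; from 2.6 mm (6 N) it is free; hard bed at 4.2 mm (8.3 N). Right: hold a closed fingertip on it with about 7 to 13 N and drag it left.
- tab (a joint): Travel of the safety slide along the bento's +y, m. 0: locked, nose over the clip. It moves with 1 to 2 N while the button is pressed and stays where it is left. Nose off the clip from 0.009; from 0.011 the let-go button pops up and keeps it open; end stop at 0.0125.
- clip_ref (a point): Middle of the clip's thumb lip, axes as the bento's, for lid right down and clip closed (really 0 to 8 mm higher). White L-shaped clip, 30 mm wide: top plate on the lid, front plate down the front; the lip stands out near its foot, 36 (y) x 26 (x) x 6 mm, 5 to 31 mm before the lid's front face. Pinch it from above by its two ends (36 mm): it turns between the fingers as it swings.
- hinge_ref (a point): Middle of the clip's hinge axis, which runs along the bento's y, for lid right down (really 0 to 8 mm higher): 57.5 mm behind (+x) and 29 mm above the middle of the closed lip.
- clip (a joint): Angle of the clip, rad. 0: closed; grows as the lip swings forward and up; 1.57: the top plate stands upright; stop at 1.95. Stiff hinge (about 2.5 N at the lip): it stays where it is left.
- egg_cup: Bystander: white ceramic egg cup, 50 mm across, 62 mm high; origin at the centre of its underside.
- pick_holder: Bystander: bamboo toothpick holder, 44 mm across, 64 mm high with its picks; origin at the centre of its underside.
- rice_bowl: Bystander: blue ceramic rice bowl, 104 mm across, 55 mm high; origin at the centre of its underside.

How it is judged (in metres and radians):
On the way, in this order (a step that is already met when the one before it is completed fails the run):
1. the safety slide is fully open, with the clip still closed (value of joint tab above 0.0105 m and value of joint clip below 0.15 rad), for 0.2 s.
2. the clip is lifted right up (value of joint clip above 1.2 rad), for 0.2 s.
At the end, for the whole second after the job is handed in: the safety slide stands fully open (more than 10.5 mm of its 12.5 mm) and the clip, released and at rest, stands lifted by at least 1.2 rad (about 70 degrees) (value of joint tab above 0.0105 m and value of joint clip between 1.2 and 1.96 rad and velocity of joint clip between -0.1 and 0.1 rad/s); the robot touches nothing.
It fails at once if the slide's button is jammed on its bed, or the slide forced at its gate or end stop, with more than 20 N (contact force between button_lug and lid_bed above 20 N or contact force between button_lug and lid_gate above 20 N or contact force between button_lug and lid_stop above 20 N).
It fails at once if the clip is pried against the slide's nose with more than 20 N (contact force between tab_c4 and clip_c1 above 20 N).
It fails at once if something else on the bench is moved by more than 30 mm (distance of any of egg_cup, pick_holder, rice_bowl, soy_bottle, mug, salt_jar, chopstick_case from where it was at the start of the episode above 0.03 m).
It also fails if it takes over 51 s, if anything falls off the work surface, if the arm or the gripper's body presses on something with over 40 N, if the wrist force passes 120 N, or if a joint passes its speed limit or range.

ROBOT

A 7-joint arm with a two-finger parallel gripper is mounted at the origin on the work surface. World frame = base frame: x ahead of the robot, y to its left, z up, the work surface at z = 0. Lengths are in mm, angles in rad, forces in N, time in s.
With the tool pointing down it reaches from about 425 to 975 mm from the base axis. Payload 16.7 kg.
Tool frame: the origin (TCP) lies on the centre line of the jaws, within the pads' length; the fingertips stand ctrl.tips_ahead ahead of it and the grasp point (between the pads) lies 11 mm behind it (ctrl.tips_ahead is the distance from the TCP to the fingertips, in mm); x points along the fingers, z is the direction in which the jaws open and shut, and the axes are right-handed (so a half turn about x gives the same grasp; the last joint's range is limited). The gripper opens to 85 mm and grips with 20 to 120 N. Pads are 22 mm wide; open, the fingers measure 114 mm over their backs; the gripper's body (76 mm by 85 mm) begins 54 mm behind the grasp point. The pads swing forward as they close: fully open they stand 13 mm farther back than shut.
Start: joints at [1.065, 0.426, 0.074, 1.606, -0.034, 1.111, -0.067], TCP at [235.729, -632.462, 239.302] pointing down, gripper open.
Joint ranges: [-2.85, 2.85], [-0.5, 2.14], [-1.23, 1.37], [0.21, 2.46], [-1.02, 4.16], [0.16, 2.05], [-2.73, 2.73]. Speed limits (rad/s): [1.89, 1.89, 2.39, 2.39, 3.01, 3.01, 3.01].

INTERFACE

Orientations are given as [roll, pitch, yaw] about the fixed x, y, z axes, in that order (R = Rz(yaw) Ry(pitch) Rx(roll)).
In Python, from bench import ctrl gives the robot as it stands.
- The arm moves only by the shell command python3 -m crank 'ROWS' [OPENING] [FORCE]. ROWS is JSON, a list of rows, each an object with "slide": the shift along the world's x, y, z in m, a list of three; "yaw": the turn about the world's z in rad. In form: [{"slide": [x, y, z], "yaw": yaw}, ...]. A call has 1 to 10 rows; each row is the pose to reach, as a shift and turn from the pose measured when the call began; what a row does not reach only later rows make up. A row lasts 1/10 s, in which the tool goes at most 50 mm and 8.59 degrees, less where a joint would pass 70% of its speed; a pose out of reach is approached as far as the arm can. A call with a gripper value outside its range is refused whole. OPENING is the closure in counts, from 0 (fully open) to 255 (shut), set as the call begins (- or left out, the last holds). The fingers move at their own pace and stop on an object; FORCE is the grip in N (left out, the last holds). Time passes only in rows, so rows that repeat a pose let the fingers close. It gives the time, the measured TCP pose, the force and the opening at its end, in the units of the state.
- ctrl.read_state(): the state, without advancing time (a new reading comes with each control period).
- ctrl.capture(name): name is "scene" or "top"; returns a dict with "color" (420x560x3 uint8, blue, green, red), "fovy" (degrees; the focal length in pixels is half the picture's height over the tangent of half this angle, whatever the lens; pixels are square), "cx", "cy" (the principal point, pixels), "dist_coeffs" ([k1, k2, p1, p2, k3] as OpenCV has them; the pictures are not rectified), "rvec" (rotation vector, rad) and "tvec" (3), from world to camera coordinates, as OpenCV has them. Camera axes: x right, y down, z forward; pixel columns grow to the right and rows downward; lengths in mm; the calibration is good to about 2 mm. A picture is of the moment at which its call begins. There is no depth.
- ctrl.finish_job(): hands the job in, once; it reports no verdict.
The state is a dict: "time": time; "joints": joint angles; "dq": joint speeds; "tau": joint torques, N m; "position": TCP position; "ee_rot": TCP orientation; "wrist_force": force on the tool from outside, world axes, zero at the start; "torque": the same for the moment, N m; "width": finger opening in mm.
Only numpy, scipy, OpenCV 4.12 (cv2) and the standard library are available. Lean on these libraries where they do the work, as an engineer would, in place of code of your own. Each camera call takes 0.05 s, during which the arm holds its last target.

## Working session

There is one attempt and no reset: what is moved stays moved. The work goes in short steps, Python scripts to look and compute and a shell command to move; the robot and the scene stay as the last step left them, time stands still between calls to the robot, and variables do not carry over. Pictures are saved under pics/ and viewed, and the job is handed in when it is done.

```bash
ls; mkdir -p pics; python3 - <<'E'
from bench import ctrl
import cv2
print(ctrl.read_state()); print(ctrl.tips_ahead)
for n in("scene","top"):
    c=ctrl.capture(n); cv2.imwrite(f"pics/{n}0.png",c["color"]); print({k:v for k,v in c.items() if k!="color"})
E
```

```text
pics
{'time': 0.0, 'joints': array([ 1.06452564,  0.42672165,  0.07380451,  1.60664346, -0.03409391,
        1.11079168, -0.06711198]), 'dq': array([-0.00023141,  0.00242856,  0.00027348, -0.00240969,  0.00055296,
        0.0013925 ,  0.0002088 ]), 'tau': array([-1.25316885e-03, -9.49851537e+01,  3.76087815e+00, -4.63512325e+01,
        1.93651649e-02,  1.03513518e-02,  5.23755409e-05]), 'position': array([ 235.59600582, -632.10653489,  238.6000242 ]), 'ee_rot': array([-3.07833271,  1.56949003,  1.99082714]), 'wrist_force': array([-0.34273847,  0.35075143, -0.2969784 ]), 'torque': array([ 0.04458358, -0.01583892,  0.03029542]), 'width': 85.76417363576016}
8.0
{'fovy': 44.198576229314064, 'cx': 280.629856070214, 'cy': 204.0938585766251, 'dist_coeffs': array([-0.10495412,  0.        ,  0.        ,  0.        ,  0.        ]), 'rvec': array([ 1.73929343,  2.08490379, -0.61470128]), 'tvec': array([  48.54480803, -492.23158197, 1327.01403952])}
{'fovy': 54.2027490355452, 'cx': 276.74666028975025, 'cy': 204.58006226770115, 'dist_coeffs': array([-0.01675224,  0.        ,  0.        ,  0.        ,  0.        ]), 'rvec': array([ 2.20802734, -2.1834701 ,  0.12883609]), 'tvec': array([ 35.63242576, 663.19208334, 819.94825008])}
```

View pics/scene0.png

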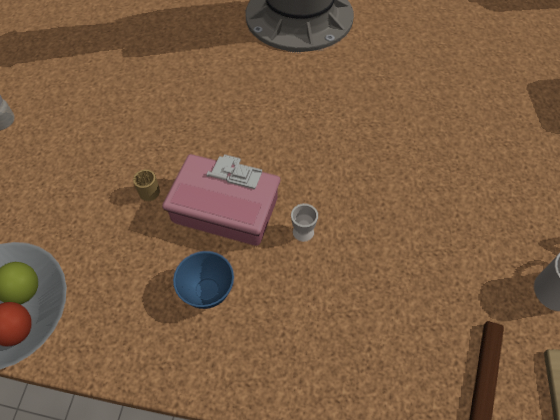

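View pics/top0.png

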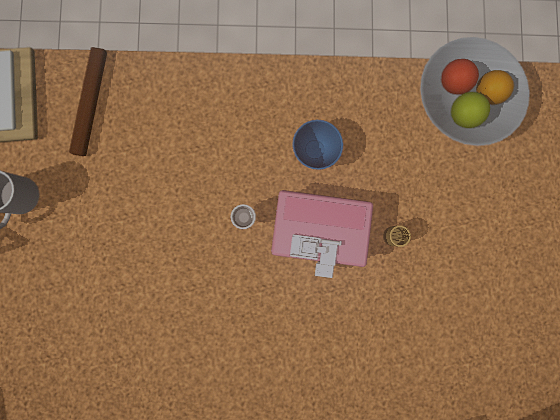

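The scene view shows the box around (222,198), with its clip side toward the robot. The top view shows the lid at about (273–372, 191–265), the slide at (308,246) and the clip and lip at (326,262). Next I'll zoom in and measure.

```bash
cat > h.py <<'E'
import numpy as np, cv2
from bench import ctrl
def K(c):
    f=c["color"].shape[0]/2/np.tan(np.radians(c["fovy"])/2)
    return np.array([[f,0,c["cx"]],[0,f,c["cy"]],[0,0,1.]])
def ray(c,p):
    u=cv2.undistortPoints(np.array(p,float).reshape(-1,1,2),K(c),c["dist_coeffs"]).reshape(-1,2)
    R=cv2.Rodrigues(c["rvec"])[0]; o=-R.T@c["tvec"]
    d=np.c_[u,np.ones(len(u))]@R
    return o,d
def onz(c,p,z):
    o,d=ray(c,p); s=(z-o[2])/d[:,2]; return o+d*s[:,None]
def proj(c,P):
    return cv2.projectPoints(np.array(P,float).reshape(-1,3),c["rvec"],c["tvec"],K(c),c["dist_coeffs"])[0].reshape(-1,2)
E
python3 - <<'E'
from h import *
for n,r in(("top",(180,290,260,410)),("scene",(145,250,155,290))):
    c=ctrl.capture(n); im=c["color"]; np.save(f"{n}.npy",im)
    hsv=cv2.cvtColor(im,cv2.COLOR_BGR2HSV)
    m=((hsv[...,0]>160)&(hsv[...,1]>60)).astype(np.uint8)*255
    a,b,e,f=r
    mm=np.zeros_like(m); mm[a:b,e:f]=m[a:b,e:f]
    cnt=max(cv2.findContours(mm,cv2.RETR_EXTERNAL,cv2.CHAIN_APPROX_NONE)[0],key=cv2.contourArea)
    print(n,"cam",ray(c,[[0,0]])[0],cv2.minAreaRect(cnt),cv2.approxPolyDP(cv2.convexHull(cnt),3,True).reshape(-1,2).tolist())
    s=min(800//(f-e),600//(b-a)); cv2.imwrite(f"pics/{n}_z.png",cv2.resize(im[a:b,e:f],None,fx=s,fy=s,interpolation=cv2.INTER_CUBIC)); print(s)
    if n=="top": print(onz(c,cv2.boxPoints(cv2.minAreaRect(cnt)),66))
E
```

```text
top cam [592.91207003  72.12921814 869.86274497] ((322.1971435546875, 228.12167358398438), (95.7386245727539, 65.29820251464844), 7.539444446563721) [[372, 204], [363, 266], [271, 251], [280, 191]]
5
[[ 562.39758963   55.71088745   66.        ]
 [ 689.45764188   40.1961096    66.        ]
 [ 667.00557577 -148.70756424   66.        ]
 [ 539.4140214  -130.5469042    66.        ]]
scene cam [1119.332212    160.57611515  852.59926119] ((220.45407104492188, 197.6011505126953), (107.71407318115234, 72.4625015258789), 15.679524421691895) [[189, 155], [279, 178], [276, 199], [258, 244], [171, 219], [163, 203]]
5
```

View pics/top_z.png

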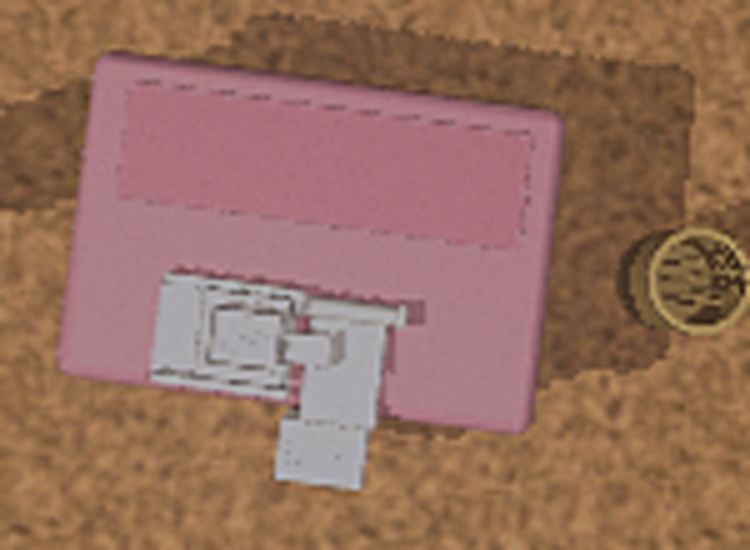

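View pics/scene_z.png

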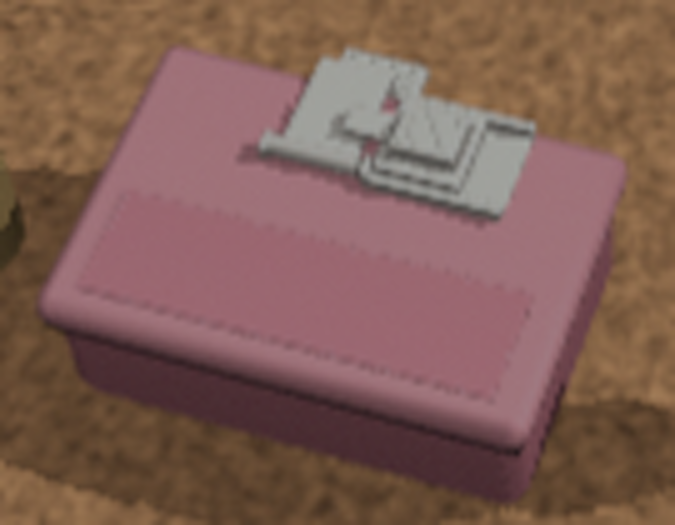

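The zoomed top view shows the lid corners at (97,52), (562,117), (530,432) and (58,373), the button at about (245,337) and the lip at about (322,454). In the scene zoom, the button is near (433,133). I'll triangulate these.

```bash
python3 - <<'E'
from h import *
for n,r in(("top",(222,285,285,345)),("scene",(150,195,195,270))):
    im=np.load(f"{n}.npy"); a,b,e,f=r
    s=min(800//(f-e),600//(b-a)); print(n,s)
    z=cv2.resize(im[a:b,e:f],None,fx=s,fy=s,interpolation=cv2.INTER_CUBIC)
    z=cv2.convertScaleAbs(z,alpha=1.6,beta=-130)
    cv2.imwrite(f"pics/{n}_z2.png",z)
E
```

```text
top 9
scene 10
```

View pics/top_z2.png

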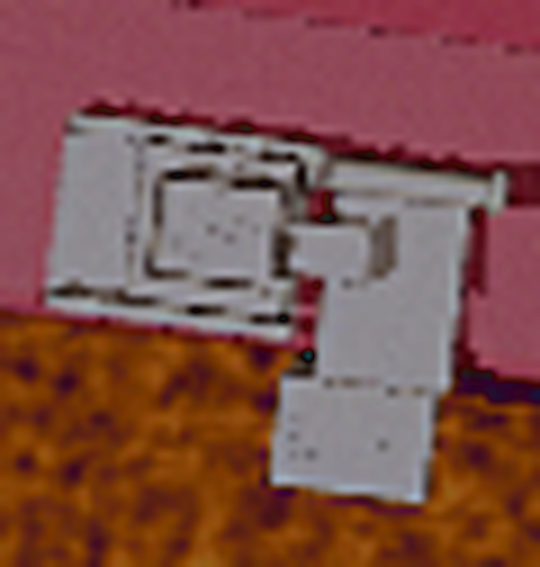

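View pics/scene_z2.png

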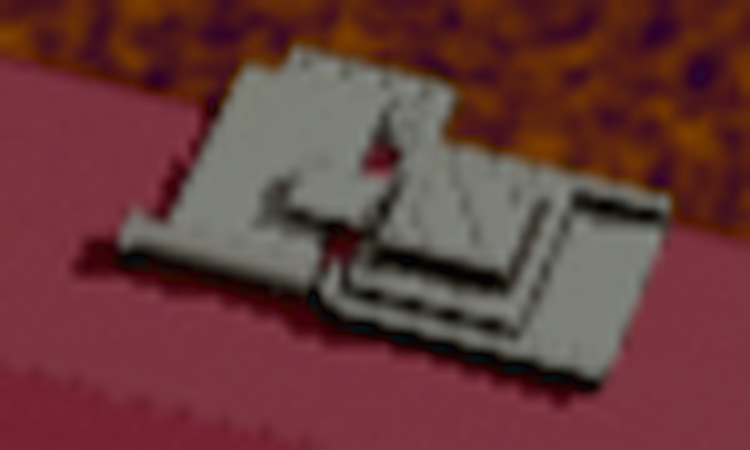

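```bash
cat >> h.py <<'E'
def tri(ct,cs,pt,ps):
    o1,d1=ray(ct,[pt]);o2,d2=ray(cs,[ps]);d1=d1[0];d2=d2[0]
    A=np.c_[d1,-d2];s=np.linalg.lstsq(A,o2-o1,rcond=None)[0]
    a=o1+s[0]*d1;b=o2+s[1]*d2
    return (a+b)/2,np.linalg.norm(a-b)
E
python3 - <<'E'
from h import *
ct=ctrl.capture("top");cs=ctrl.capture("scene")
T=lambda x,y,s,a,e:((x+.5)/s-.5+e,(y+.5)/s-.5+a)
t=lambda x,y:T(x,y,9,222,285); s=lambda x,y:T(x,y,10,150,195)
t5=lambda x,y:T(x,y,5,180,260); s5=lambda x,y:T(x,y,5,145,155)
np.set_printoptions(precision=1,suppress=True)
for nm,p,q in[("button",t(215,230),s(465,213)),
 ("lip FL",t(270,487),s(460,88)),("lip FR",t(425,500),s(295,45)),
 ("hinge R",t(502,190),s(122,240)),
 ("rail BL",t(72,115),s(600,382)),("rail FL",t(48,303),s(668,205)),
 ("lid BL",t5(97,52),s5(520,445)),("lid BR",t5(562,117),s5(42,312)),("lid FL",t5(58,373),s5(625,160)),("lid FR",t5(530,432),s5(178,47))]:
    print(nm,*tri(ct,cs,p,q))
for z in (62,66,70):
  P=onz(ct,[t5(97,52),t5(562,117),t5(58,373),t5(530,432)],z-5)
  print(z,np.linalg.norm(P[0]-P[1]),np.linalg.norm(P[2]-P[3]),np.linalg.norm(P[0]-P[2]),np.linalg.norm(P[1]-P[3]),P.mean(0))
  e=(P[0]-P[1])+(P[2]-P[3]);e2=(P[0]-P[2])+(P[1]-P[3]); print(np.degrees(np.arctan2(e[1],e[0]))-90,np.degrees(np.arctan2(e2[1],e2[0])))
E
```

```text
button [577.2 -16.8  83.5] 0.628100123589633
lip FL [519.7 -33.7  43.9] 0.5990324076427355
lip FR [517.3 -67.7  47. ] 0.31224363886136375
hinge R [586.2 -81.   71.6] 1.5362422389661925
rail BL [601.4  13.1  70.8] 0.32874316280394544
rail FL [561.1  17.8  72.7] 0.8286130835448914
lid BL [689.1  39.2  61.3] 1.7685205963625137
lid BR [ 665.5 -145.8   60. ] 1.2583668092487426
lid FL [562.4  53.3  62.3] 1.8565158443086038
lid FR [ 540.5 -130.1   62.9] 3.2586980197690605
62 188.5975869216051 188.61405711897976 128.18571765513406 126.28178862371092 [614.4 -46.6  57. ]
-6.911907622620205 -6.346022437310361
66 187.66952083374952 187.6859099832598 127.55493112469654 125.66037109950828 [614.3 -46.1  61. ]
-6.911907622620205 -6.3460224373103635
70 186.7414547458939 186.75776284753982 126.92414459425903 125.03895357530563 [614.2 -45.5  65. ]
-6.911907622620205 -6.346022437310359
```

```bash
python3 - <<'E'
from h import *
from scipy.spatial.transform import Rotation as R
s=ctrl.read_state();M=R.from_euler('xyz',s["ee_rot"]).as_matrix();print(M.round(3))
z=M[:,2];print(np.degrees(np.arctan2(z[1],z[0])), s["position"],s["time"],s["joints"])
E
```

```text
[[-0.     0.937  0.349]
 [ 0.     0.349 -0.937]
 [-1.    -0.    -0.   ]]
-69.55734028141609 [ 235.7032581  -632.34101482  239.08051216] 0.3 [ 1.06449258  0.42630009  0.07385173  1.60619535 -0.03408527  1.11081744
 -0.06709873]
```

```bash
python3 - <<'E'
from h import *
cs=ctrl.capture("scene");ct=ctrl.capture("top")
np.set_printoptions(precision=0,suppress=True)
print(onz(cs,[[5,125],[3,105],[0,0],[0,200]],20)); print(onz(ct,[[559,300],[559,419],[399,236],[243,217],[318,144]],40))
E
```

```text
[[ 500. -577.   20.]
 [ 444. -612.   20.]
 [  75. -824.   20.]
 [ 686. -492.   20.]]
[[ 472. -540.   40.]
 [ 235. -531.   40.]
 [ 600. -207.   40.]
 [ 636.  111.   40.]
 [ 788.  -40.   40.]]
```

```bash
python3 -m crank '[{"slide":[0.02,0.036,0],"yaw":-0.05},{"slide":[0.04,0.07,0],"yaw":-0.1},{"slide":[0.06,0.105,0],"yaw":-0.15},{"slide":[0.08,0.14,0],"yaw":-0.2},{"slide":[0.1,0.175,0],"yaw":-0.25},{"slide":[0.12,0.215,0],"yaw":-0.3},{"slide":[0.14,0.25,0],"yaw":-0.35},{"slide":[0.16,0.29,0],"yaw":-0.4},{"slide":[0.18,0.325,0],"yaw":-0.45},{"slide":[0.2,0.36,0],"yaw":-0.471}]' 255 30
```

```text
time: 1.4
position: [436.3, -270.8, 239.5]
ee_rot: [1.44, 1.57, -0.247]
wrist_force: [0.9, 0.3, 0.4]
width: 0.4
```

```bash
python3 -m crank '[{"slide":[0.02,0.036,0],"yaw":0},{"slide":[0.04,0.072,0],"yaw":0},{"slide":[0.06,0.108,-0.01],"yaw":0},{"slide":[0.08,0.144,-0.02],"yaw":0},{"slide":[0.1,0.18,-0.04],"yaw":0},{"slide":[0.12,0.216,-0.06],"yaw":0},{"slide":[0.135,0.243,-0.08],"yaw":0},{"slide":[0.141,0.254,-0.1],"yaw":0},{"slide":[0.141,0.254,-0.1],"yaw":0}]'
python3 - <<'E'
from h import *
from scipy.spatial.transform import Rotation as R
s=ctrl.read_state();M=R.from_euler('xyz',s["ee_rot"]).as_matrix();print(M.round(3))
z=M[:,2];print(np.degrees(np.arctan2(z[1],z[0])), s["position"],s["time"],s["joints"],s["wrist_force"])
for n in("scene","top"):
    c=ctrl.capture(n);p=proj(c,[s["position"]-[0,0,8],[577.2,-16.8,83.5]]);print(n,p)
    im=c["color"]; a,b=(140,250) if n=="scene" else (180,290); e,f=(155,290) if n=="scene" else(260,410)
    cv2.imwrite(f"pics/{n}_1.png",cv2.resize(im[a-20:b,e:f],None,fx=4,fy=4,interpolation=cv2.INTER_CUBIC))
E
```

```text
time: 2.3
position: [576.6, -14.6, 137.0]
ee_rot: [-1.671, 1.568, 2.928]
wrist_force: [0.1, -0.4, 0.8]
width: 0.2
[[-0.003  0.994 -0.113]
 [ 0.001 -0.113 -0.994]
 [-1.    -0.003 -0.   ]]
-96.47561385748739 [576.58913847 -14.57854223 137.04593281] 2.3 [ 0.09448201  0.39221356 -0.22332448  1.9087034   0.11107774  0.85545321
 -1.86946888] [ 0.1333656  -0.38797366  0.80814831]
scene [[240.75417764 155.50919164]
 [241.21335683 170.84346879]]
top [[310.23176508 247.9525431 ]
 [308.61553066 247.09060277]]
```

View pics/scene_1.png

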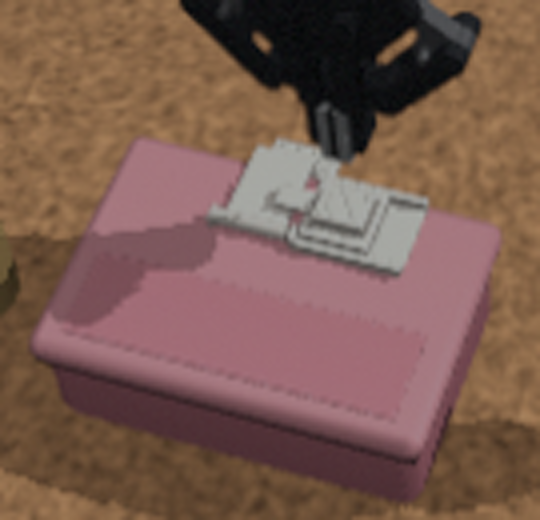

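View pics/top_1.png

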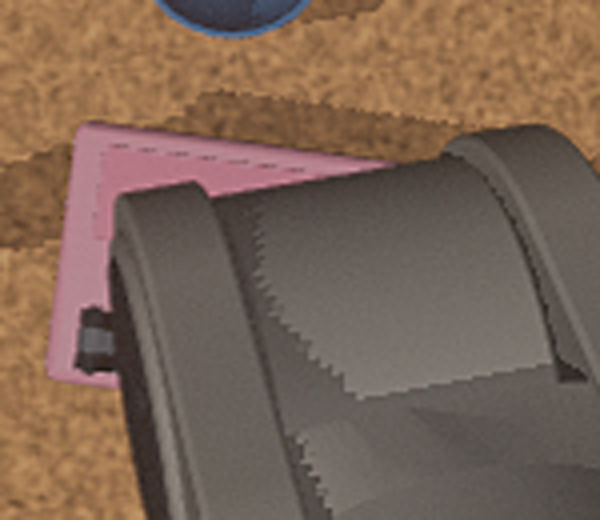

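```bash
python3 -m crank '[{"slide":[0.001,-0.002,-0.01],"yaw":0},{"slide":[0.001,-0.002,-0.02],"yaw":0},{"slide":[0.001,-0.002,-0.03],"yaw":0},{"slide":[0.001,-0.002,-0.036],"yaw":0},{"slide":[0.001,-0.002,-0.038],"yaw":0},{"slide":[0.001,-0.002,-0.038],"yaw":0}]'
```

```text
time: 3.0
position: [577.9, -19.2, 101.2]
ee_rot: [-1.056, 1.57, -2.743]
wrist_force: [-0.2, 0.0, -0.0]
width: 0.0
```

```bash
python3 -m crank '[{"slide":[0,0,-0.001],"yaw":0},{"slide":[0,0,-0.002],"yaw":0}]'
```

```text
time: 3.2
position: [578.1, -19.2, 99.5]
ee_rot: [-0.492, 1.57, -2.179]
wrist_force: [0.4, -0.2, -0.3]
width: -0.1
```

```bash
python3 -m crank '[{"slide":[-0.001,0.002,-0.002],"yaw":0},{"slide":[-0.001,0.002,-0.004],"yaw":0},{"slide":[-0.001,0.002,-0.004],"yaw":0}]'
```

```text
time: 3.5
position: [577.0, -17.1, 95.2]
ee_rot: [-0.953, 1.57, -2.64]
wrist_force: [-0.9, -0.8, -0.1]
width: -0.4
```

```bash
python3 -m crank '[{"slide":[0,0,-0.001],"yaw":0},{"slide":[0,0,-0.002],"yaw":0}]'
```

```text
time: 3.7
position: [577.0, -17.1, 93.2]
ee_rot: [-0.92, 1.57, -2.607]
wrist_force: [0.2, -0.4, 1.2]
width: -0.2
```

```bash
python3 -m crank '[{"slide":[0,0,-0.001],"yaw":0},{"slide":[0,0,-0.001],"yaw":0}]'
```

```text
time: 3.9
position: [577.0, -17.0, 92.2]
ee_rot: [-0.927, 1.57, -2.613]
wrist_force: [-1.0, 0.2, 3.5]
width: 0.2
```

```bash
python3 -m crank '[{"slide":[0,0,-0.001],"yaw":0},{"slide":[0,0,-0.001],"yaw":0}]'
```

```text
time: 4.1
position: [577.0, -17.1, 91.2]
ee_rot: [-0.912, 1.57, -2.599]
wrist_force: [-1.9, 0.0, 4.6]
width: 0.0
```

```bash
python3 -m crank '[{"slide":[0,0,-0.001],"yaw":0},{"slide":[0,0,-0.001],"yaw":0}]'
```

```text
time: 4.3
position: [577.0, -17.1, 90.3]
ee_rot: [-0.726, 1.57, -2.412]
wrist_force: [-1.5, -0.4, 5.9]
width: -0.0
```

```bash
python3 -m crank '[{"slide":[0,0,-0.001],"yaw":0},{"slide":[0,0,-0.001],"yaw":0}]'
```

```text
time: 4.5
position: [577.0, -17.1, 89.5]
ee_rot: [-0.583, 1.57, -2.27]
wrist_force: [-3.4, 0.3, 7.7]
width: 0.4
```

```bash
python3 -m crank '[{"slide":[0,0,-0.0007],"yaw":0},{"slide":[0,0,-0.0007],"yaw":0}]'; python3 -c "
from bench import ctrl
s=ctrl.read_state();print(s['wrist_force'],s['torque'],s['position'])"
```

```text
time: 4.7
position: [577.0, -17.1, 89.0]
ee_rot: [-0.499, 1.57, -2.185]
wrist_force: [-3.8, 0.6, 8.4]
width: 0.0
[-3.83743326  0.5574709   8.36134616] [ 0.02282132  0.65197085 -0.01608622] [577.04332659 -17.08513925  88.99172829]
```

```bash
python3 -m crank '[{"slide":[0.0001,0.001,-0.0003],"yaw":0},{"slide":[0.0002,0.002,-0.0004],"yaw":0},{"slide":[0.0003,0.003,-0.0004],"yaw":0},{"slide":[0.0005,0.004,-0.0004],"yaw":0}]'
```

```text
time: 5.1
position: [577.5, -13.4, 89.0]
ee_rot: [-0.232, 1.57, -1.919]
wrist_force: [-5.1, -0.4, 9.9]
width: -0.1
```

```bash
python3 -m crank '[{"slide":[-0.0003,0.001,0],"yaw":0},{"slide":[-0.0002,0.002,0],"yaw":0},{"slide":[-0.0001,0.003,0],"yaw":0},{"slide":[0.0,0.004,0],"yaw":0}]'
```

```text
time: 5.5
position: [577.9, -9.5, 89.3]
ee_rot: [0.574, 1.57, -1.113]
wrist_force: [0.0, -0.9, 8.0]
width: -0.0
```

```bash
python3 -m crank '[{"slide":[-0.0001,0.001,0],"yaw":0},{"slide":[0,0.002,0],"yaw":0},{"slide":[0.0001,0.003,0],"yaw":0}]'
```

```text
time: 5.8
position: [578.3, -6.6, 89.7]
ee_rot: [0.888, 1.569, -0.799]
wrist_force: [-1.1, -0.9, 6.6]
width: 0.2
```

```bash
python3 -m crank '[{"slide":[0,0,-0.001],"yaw":0},{"slide":[0.0001,0.001,-0.001],"yaw":0},{"slide":[0.0002,0.002,-0.001],"yaw":0}]'
```

```text
time: 6.1
position: [578.5, -4.8, 89.0]
ee_rot: [0.848, 1.569, -0.84]
wrist_force: [-2.7, -1.4, 8.0]
width: 0.1
```

```bash
python3 -m crank '[{"slide":[0,0.0007,-0.0003],"yaw":0},{"slide":[0.0001,0.0015,-0.0003],"yaw":0},{"slide":[0.0001,0.0015,-0.0003],"yaw":0}]'
```

```text
time: 6.4
position: [578.7, -4.2, 89.0]
ee_rot: [0.677, 1.568, -1.012]
wrist_force: [-1.9, -4.2, 8.6]
width: -0.0
```

```bash
python3 -m crank '[{"slide":[0,0,0.003],"yaw":0},{"slide":[0,0,0.01],"yaw":0},{"slide":[0,0,0.03],"yaw":0},{"slide":[-0.03,0,0.06],"yaw":0},{"slide":[-0.07,-0.02,0.08],"yaw":0},{"slide":[-0.1,-0.05,0.08],"yaw":0},{"slide":[-0.1,-0.05,0.08],"yaw":0}]' 0
python3 - <<'E'
from h import *
for n,r in(("top",(222,285,285,345)),("scene",(150,195,195,270))):
    c=ctrl.capture(n);im=c["color"];np.save(n+"2.npy",im); a,b,e,f=r
    s=min(800//(f-e),600//(b-a))
    z=cv2.resize(im[a:b,e:f],None,fx=s,fy=s,interpolation=cv2.INTER_CUBIC)
    cv2.imwrite(f"pics/{n}_3.png",cv2.convertScaleAbs(z,alpha=1.6,beta=-130))
E
```

```text
time: 7.1
position: [475.4, -57.6, 169.8]
ee_rot: [0.405, 1.567, -1.287]
wrist_force: [0.5, 1.2, 0.3]
width: 85.5
```

View pics/scene_3.png

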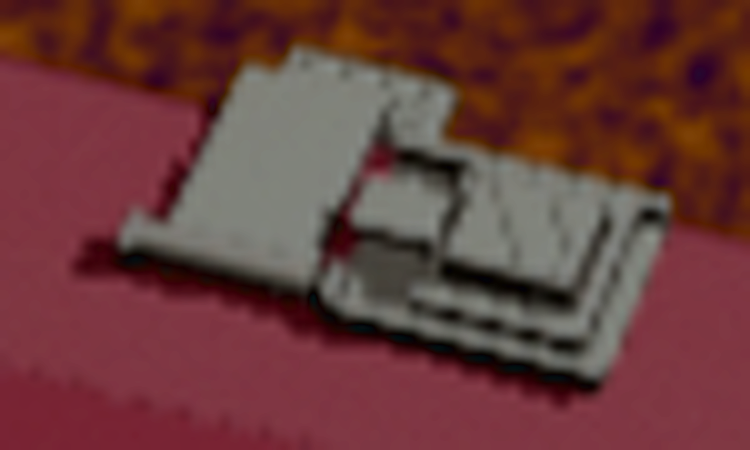

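View pics/top_3.png

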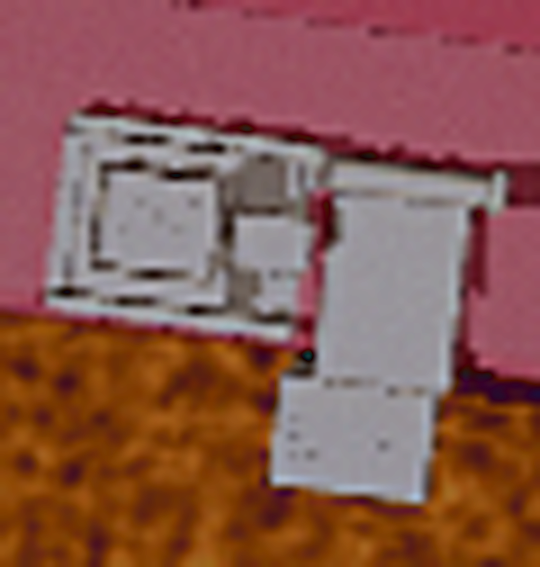

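```bash
python3 - <<'E'
from h import *
np.set_printoptions(precision=1,suppress=True)
ct=ctrl.capture("top")
t=lambda x,y:((x+.5)/9-.5+285,(y+.5)/9-.5+222)
P=onz(ct,[t(270,487),t(425,500),t(283,375),t(440,390)],45.5);print(P)
e=P[0]-P[1];print(np.linalg.norm(e),np.degrees(np.arctan2(e[1],e[0]))-90)
u=np.array([.9934,-.115,0]);m=(P[0]+P[1])/2;print("lip",m+13*u,"hinge",m+70.5*u)
print(ctrl.read_state()["position"])
E
```

```text
[[519.8 -33.2  45.5]
 [517.1 -67.8  45.5]
 [544.4 -36.   45.5]
 [541.4 -71.2  45.5]]
34.680984833809134 -4.389936957558845
lip [531.3 -52.   45.5] hinge [588.5 -58.6  45.5]
[479.1 -54.  169.4]
```

```bash
python3 -m crank '[{"slide":[0.02,0,0],"yaw":0},{"slide":[0.04,0.002,-0.02],"yaw":0},{"slide":[0.052,0.002,-0.045],"yaw":0},{"slide":[0.052,0.002,-0.07],"yaw":0},{"slide":[0.052,0.002,-0.09],"yaw":0},{"slide":[0.052,0.002,-0.11],"yaw":0},{"slide":[0.052,0.002,-0.12],"yaw":0},{"slide":[0.052,0.002,-0.125],"yaw":0},{"slide":[0.052,0.002,-0.125],"yaw":0}]' 0
python3 - <<'E'
from h import *
from scipy.spatial.transform import Rotation as R
s=ctrl.read_state();z=R.from_euler('xyz',s["ee_rot"]).as_matrix()[:,2];print(np.degrees(np.arctan2(z[1],z[0])),s["position"],s["wrist_force"])
c=ctrl.capture("scene");cv2.imwrite("pics/s4.png",cv2.resize(c["color"][100:250,150:300],None,fx=4,fy=4,interpolation=cv2.INTER_CUBIC))
E
```

```text
time: 8.15
position: [531.3, -51.6, 44.1]
ee_rot: [0.856, 1.568, -0.831]
wrist_force: [-0.6, -0.1, -0.0]
width: 85.6
-96.70236712819359 [531.25305349 -51.57259137  44.11587858] [-0.62318948 -0.05779544 -0.04455141]
```

View pics/s4.png

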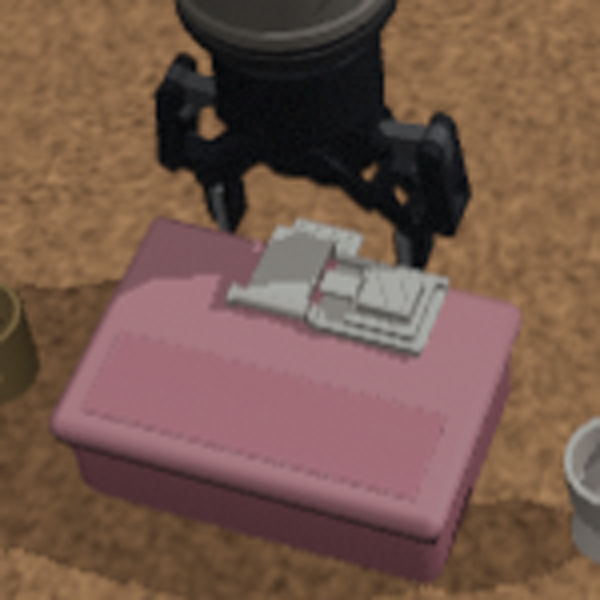

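The fingers straddle the lip in front of the lid with nothing touching. I'll go down to grasp height and pinch.

```bash
python3 -m crank '[{"slide":[0,0,-0.005],"yaw":0},{"slide":[0,0,-0.011],"yaw":0},{"slide":[0,0,-0.011],"yaw":0}]' 0 30; python3 -m crank '[{"slide":[0,0,0],"yaw":0},{"slide":[0,0,0],"yaw":0},{"slide":[0,0,0],"yaw":0},{"slide":[0,0,0],"yaw":0},{"slide":[0,0,0],"yaw":0},{"slide":[0,0,0],"yaw":0}]' 255 30
```

```text
time: 8.5
position: [531.3, -51.7, 33.3]
ee_rot: [0.939, 1.568, -0.749]
wrist_force: [0.0, -0.4, -0.5]
width: 85.6
time: 9.1
position: [531.3, -52.2, 33.5]
ee_rot: [0.876, 1.567, -0.813]
wrist_force: [-0.9, -5.0, 4.4]
width: 35.1
```

```bash
python3 -m crank '[{"slide":[-0.0022,0,0.005],"yaw":0},{"slide":[-0.0042,0.0,0.0104],"yaw":0},{"slide":[-0.0055,0.0001,0.0158],"yaw":0},{"slide":[-0.0065,0.0003,0.0214],"yaw":0},{"slide":[-0.0065,0.0003,0.0214],"yaw":0}]'
```

```text
time: 9.6
position: [524.4, -51.8, 55.6]
ee_rot: [0.845, 1.567, -0.843]
wrist_force: [-1.9, 0.0, -1.4]
width: 35.4
```

```bash
python3 -m crank '[{"slide":[-0.0003,0,0.0055],"yaw":0},{"slide":[-0.0003,0,0.011],"yaw":0},{"slide":[0.0003,0,0.0165],"yaw":0},{"slide":[0.0013,-0.0001,0.022],"yaw":0},{"slide":[0.003,-0.0003,0.0275],"yaw":0},{"slide":[0.0048,-0.0005,0.0327],"yaw":0},{"slide":[0.0048,-0.0005,0.0327],"yaw":0}]'
python3 - <<'E'
from h import *
c=ctrl.capture("scene");cv2.imwrite("pics/s5.png",cv2.resize(c["color"][100:250,150:300],None,fx=4,fy=4,interpolation=cv2.INTER_CUBIC))
E
```

```text
time: 10.3
position: [529.5, -52.4, 89.0]
ee_rot: [0.881, 1.567, -0.808]
wrist_force: [-4.7, -0.4, 0.7]
width: 35.1
```

View pics/s5.png

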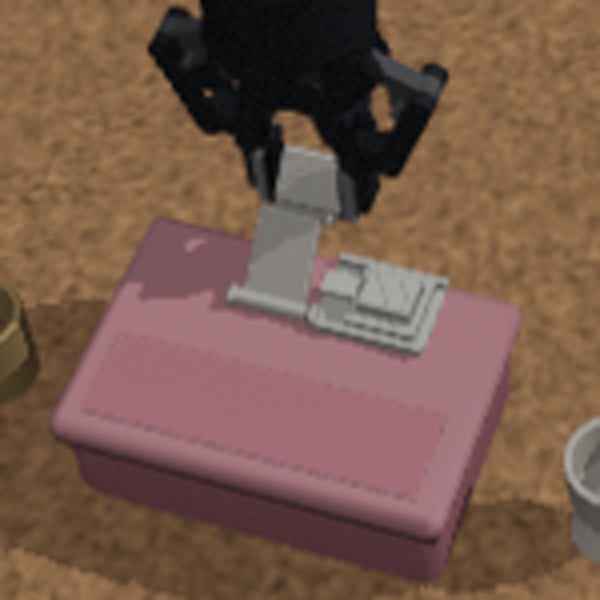

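```bash
python3 -m crank '[{"slide":[0.0025,-0.0003,0.005],"yaw":0},{"slide":[0.0053,-0.0006,0.0095],"yaw":0},{"slide":[0.0088,-0.001,0.0138],"yaw":0},{"slide":[0.0122,-0.0014,0.018],"yaw":0},{"slide":[0.0163,-0.0019,0.022],"yaw":0},{"slide":[0.0206,-0.0024,0.0255],"yaw":0},{"slide":[0.0253,-0.0029,0.0285],"yaw":0},{"slide":[0.03,-0.0035,0.0315],"yaw":0},{"slide":[0.032,-0.0037,0.0325],"yaw":0},{"slide":[0.032,-0.0037,0.0325],"yaw":0}]'
python3 - <<'E'
from h import *
c=ctrl.capture("scene");cv2.imwrite("pics/s6.png",cv2.resize(c["color"][100:250,150:300],None,fx=4,fy=4,interpolation=cv2.INTER_CUBIC))
E
```

```text
time: 11.35
position: [562.0, -56.3, 121.7]
ee_rot: [1.015, 1.566, -0.674]
wrist_force: [-2.5, -2.7, 1.5]
width: 34.2
```

View pics/s6.png

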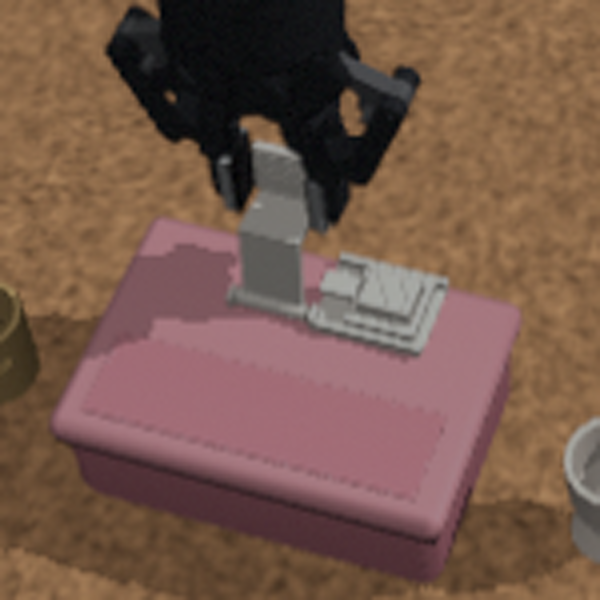

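```bash
python3 -m crank '[{"slide":[0,0,0],"yaw":0},{"slide":[0,0,0],"yaw":0},{"slide":[0,0,0],"yaw":0},{"slide":[0,0,0],"yaw":0},{"slide":[0,0,0],"yaw":0},{"slide":[0,0,0],"yaw":0}]' 0; python3 -m crank '[{"slide":[0,0,0.01],"yaw":0},{"slide":[0,0,0.03],"yaw":0},{"slide":[0,0,0.06],"yaw":0},{"slide":[0,0,0.09],"yaw":0},{"slide":[-0.03,0,0.11],"yaw":0},{"slide":[-0.06,0,0.12],"yaw":0},{"slide":[-0.09,0,0.12],"yaw":0},{"slide":[-0.12,0,0.12],"yaw":0},{"slide":[-0.12,0,0.12],"yaw":0}]'
python3 - <<'E'
from h import *
for n,r in(("top",(180,290,260,410)),("scene",(100,250,150,300))):
    c=ctrl.capture(n);a,b,e,f=r;cv2.imwrite(f"pics/{n}_7.png",cv2.resize(c["color"][a:b,e:f],None,fx=4,fy=4,interpolation=cv2.INTER_CUBIC))
E
```

```text
time: 12.0
position: [562.1, -56.2, 121.7]
ee_rot: [1.077, 1.566, -0.612]
wrist_force: [-0.5, -0.5, -0.8]
width: 85.5
time: 12.9
position: [439.1, -56.5, 242.6]
ee_rot: [0.962, 1.565, -0.728]
wrist_force: [-0.1, 0.7, -0.4]
width: 85.4
```

View pics/scene_7.png

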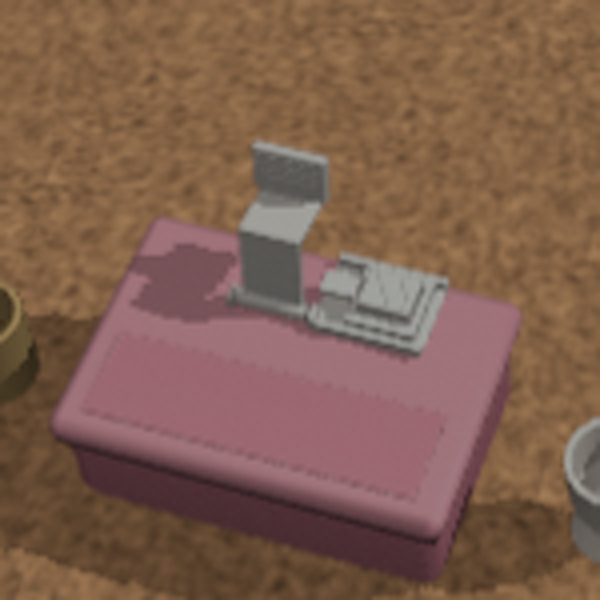

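View pics/top_7.png

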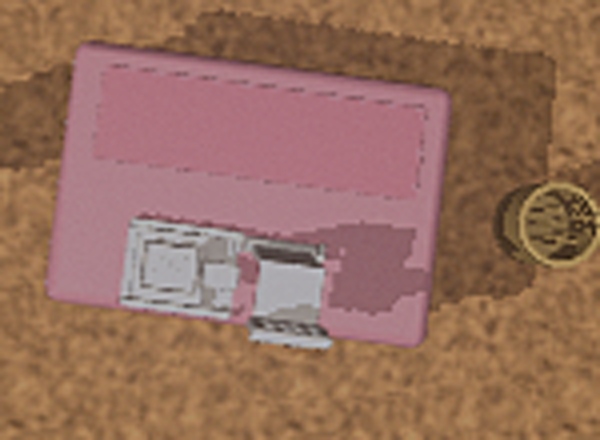

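The clip stands upright by itself, with the plate and lip at about (285,210) in the scene zoom. The slide is still fully left, the nearby bystanders haven't moved and the arm is clear.

```bash
python3 -c "
from bench import ctrl
print(ctrl.read_state()['time'],ctrl.finish_job())"
```

```text
the job is handed in; nothing more can be done
13.0 None
```

The bento box is open: the slide is fully left, the clip stands upright by itself, and I handed the job in at 13.0 s of the 51 s allowed. No verdict is reported, so this rests on my own checks.

- **Slide:** I pressed the button with a closed fingertip at about 7–10 N and dragged it about 13 mm left. It stopped at the end stop with about 4 N sideways. The pictures afterwards showed the nose off the clip and the button about 13 mm over (the full travel is 12.5 mm).
- **Clip:** I pinched the lip by its two ends at 30 N and swung it about 90° round the hinge. Then I let go and backed the arm off.
- **Last checks:** The final pictures showed the clip upright with nothing holding it, and the slide still open. The pick holder and egg cup stood where they were, and the wrist force was near zero. I did not check the bowl or the farther bystanders again after the start; the arm did not go near them.
- **Disagreements:**
  - The lid's ride height came out as about 6 mm from the images and about 7.7 mm by touch. I set the heights for the clip by the touch value.
  - During the drag, the vertical force dipped to 6.6 N, so I pressed down slightly more. A sideways force of up to about 5 N showed across the slide for a moment.

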